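# Unload bonded inductors from the hand screw press

## Task

The inductors under the hand screw press have set: wind the handwheel up to its top stop, then draw the nest carriage right out by its knob and lift every inductor out into the black parts tray, lying in a single layer. Finish with the empty carriage pushed fully home and the press left wound up; do not drag the carriage out under a lowered platen, and leave the meter, probe box and mouse where they are.

Things in the scene. Friction and masses are not known exactly. Their poses are not given: they have to be found in the camera images.
- press: grey hand screw press fixed to the bench. Origin: on the bench under the screw axis, z up; own -x is the front, where the carriage comes out. Foot 130 (x) x 204 (y) x 20 high, with a bed 142 wide running out to x = -160. Columns of 18 at y = -86 and 86; crosshead 42 (x) x 202 (y), 90 to 115 above the bench; column nuts up to 123.
- wheel (a joint): turn of the handwheel in rad, 0 with the platen on the parts, stop at 7.0; grows anticlockwise seen from above and lifts wheel, spindle and platen together by 16 mm a turn (2.546 mm per rad). The screw holds itself; turning takes about 0.15 N m.
- wheel_grip (a point): centre of the handwheel's rim, on the vertical screw axis. The wheel is a solid black knurled disc of diameter 60, rim 14 thick (7 above and below this point; hub cap to 12 above), with a white dot near the edge. The point is 150 above the bench with the wheel at 0 (28 between rim underside and crosshead) and rises to 168 at the stop.
- platen (a joint): height in m of the steel pressing platen (76 x 128 x 14) above its lowest place; follows the handwheel, 0.0178 at the top stop. Its underside is 51.5 mm above the bench at 0.
- carriage (a joint): how far the aluminium nest carriage is drawn out towards the press's -x, in m: 0 fully home, 0.11 fully out, with a stop at each end; slides against about 2 N of friction and stays where it is left.
- nest (a point): centre of the carriage plate's top, 40 above the bench, on the screw axis when home; axes as the press's. Plate 80 (x) x 128 (y), with six pockets 24 x 18, 5 deep: two columns at x = -17 and 17, three rows at y = -46, 0 and 46.
- knob_grip (a point): grip point of the carriage's upright black round knob, diameter 16, on a tongue at the carriage's front, from 34 to 64 above the bench; this point is on its axis, 52 above the bench and 80 in front (-x) of the plate's centre.
- tray: loose black parts tray with a thin pink antistatic foam liner, 140 (x) x 190 (y) outside, walls 3 thick and 25 high, floor 3 thick; 0.5 kg. Origin: centre of its underside, z up.
- multimeter: bystander: orange hand multimeter 165 x 80 x 36 lying on the bench; origin: centre of its underside.
- probe_box: bystander: black differential probe box 60 x 160 x 34; origin: centre of its underside.
- mouse: bystander: black computer mouse 105 x 60 x 24; origin: centre of its underside.
- inductor1: bonded power inductor: dark ferrite block 22 (x) x 16 (y) x 16 (z) mm, about 25 g, with an ochre taped winding in its two long sides; starts in a nest pocket, standing 11 mm out of it, x and y along the press's. Three to five of the six are present. Origin: centre of the block.
- inductor2: bonded power inductor: dark ferrite block 22 (x) x 16 (y) x 16 (z) mm, about 25 g, with an ochre taped winding in its two long sides; starts in a nest pocket, standing 11 mm out of it, x and y along the press's. Three to five of the six are present. Origin: centre of the block.
- inductor3: bonded power inductor: dark ferrite block 22 (x) x 16 (y) x 16 (z) mm, about 25 g, with an ochre taped winding in its two long sides; starts in a nest pocket, standing 11 mm out of it, x and y along the press's. Three to five of the six are present. Origin: centre of the block.
- inductor4: bonded power inductor: dark ferrite block 22 (x) x 16 (y) x 16 (z) mm, about 25 g, with an ochre taped winding in its two long sides; starts in a nest pocket, standing 11 mm out of it, x and y along the press's. Three to five of the six are present. Origin: centre of the block.
- inductor5: bonded power inductor: dark ferrite block 22 (x) x 16 (y) x 16 (z) mm, about 25 g, with an ochre taped winding in its two long sides; starts in a nest pocket, standing 11 mm out of it, x and y along the press's. Three to five of the six are present. Origin: centre of the block.
- inductor6: bonded power inductor: dark ferrite block 22 (x) x 16 (y) x 16 (z) mm, about 25 g, with an ochre taped winding in its two long sides; starts in a nest pocket, standing 11 mm out of it, x and y along the press's. Three to five of the six are present. Origin: centre of the block.
Not all that is in view belongs to the job. Several things have the shape of the tray; the one meant has the colours described above.

How it is judged:
On the way, in this order (a step that is already met when the one before it is completed fails the run):
1. the press is wound up to its top stop (within about 1 mm) with the carriage still home (value of joint platen above 0.0165 m and value of joint carriage below 0.02 m), for 0.2 s.
2. the carriage is drawn out (at least 100 of its 110 mm) (value of joint carriage above 0.1 m), for 0.2 s.
At the end, for the whole second after the job is handed in: every inductor present lies still inside the tray in a single layer, on any face (its centre 4 to 22 mm above the tray's underside and within the walls), the tray stands flat, the carriage is home within 6 mm and the platen is still wound up to within 1.3 mm of its top stop (x of inductor1 in the frame of tray between -0.066 and 0.066 m and y of inductor1 in the frame of tray between -0.091 and 0.091 m and z of inductor1 in the frame of tray between 0.004 and 0.022 m and linear speed of each of inductor1, inductor2, inductor3, inductor4, inductor5, inductor6, tray below 0.02 m/s and x of inductor2 in the frame of tray between -0.066 and 0.066 m and y of inductor2 in the frame of tray between -0.091 and 0.091 m and z of inductor2 in the frame of tray between 0.004 and 0.022 m and x of inductor3 in the frame of tray between -0.066 and 0.066 m and y of inductor3 in the frame of tray between -0.091 and 0.091 m and z of inductor3 in the frame of tray between 0.004 and 0.022 m and x of inductor4 in the frame of tray between -0.066 and 0.066 m and y of inductor4 in the frame of tray between -0.091 and 0.091 m and z of inductor4 in the frame of tray between 0.004 and 0.022 m and x of inductor5 in the frame of tray between -0.066 and 0.066 m and y of inductor5 in the frame of tray between -0.091 and 0.091 m and z of inductor5 in the frame of tray between 0.004 and 0.022 m and x of inductor6 in the frame of tray between -0.066 and 0.066 m and y of inductor6 in the frame of tray between -0.091 and 0.091 m and z of inductor6 in the frame of tray between 0.004 and 0.022 m and value of joint carriage below 0.006 m and value of joint platen above 0.0165 m and angle between tray's own z axis and vertical below 0.05 rad); the robot touches nothing.
It fails at once if the carriage is drawn out more than 20 mm while the platen is less than 12 mm up (value of joint carriage above 0.02 m and value of joint platen below 0.012 m).
It fails at once if the multimeter is moved more than 30 mm (distance of multimeter from where it was at the start of the episode above 0.03 m).
It fails at once if the probe box is moved more than 30 mm (distance of probe_box from where it was at the start of the episode above 0.03 m).
It fails at once if the mouse is moved more than 30 mm (distance of mouse from where it was at the start of the episode above 0.03 m).
Of inductor1, inductor2, inductor3, inductor4, inductor5, inductor6 only 3 to 5 are there at a start; the rules pass over those that are not, and their reading is None.
At some moment in a run one of tray may be knocked a few centimetres aside while the robot is not near it.
Once in a run the grip may slacken for a moment while it holds something.
It also fails if it takes over 210 s, if anything falls off the work surface, if the arm or the gripper's body presses on something with over 40 N, if the wrist force passes 120 N, or if a joint passes its speed limit or range.

## Robot

A 7-joint arm with a two-finger parallel gripper is mounted at the origin on the work surface. World frame = base frame: x ahead of the robot, y to its left, z up, the work surface at z = 0. Lengths are in m, angles in rad, forces in N, time in s.
With the tool pointing down it reaches from about 0.425 to 0.875 m from the base axis. Payload 4.7 kg.
Tool frame: the origin (TCP) lies at the very end of the fingers, on their centre line; the grasp point (between the pads) lies 19 mm behind it; z points along the fingers, y is the line along which they close (so a half turn about z gives the same grasp; the last joint's range is limited). The gripper opens to 87 mm and grips with 3 to 60 N. Pads are 19 mm wide; open, the fingers measure 117 mm over their backs; the gripper's body (75 mm by 190 mm) begins 51 mm behind the grasp point.
Start: joints at [0.014, 0.321, -0.07, 1.45, 0.023, 1.371, -0.057], TCP at [0.65, -0, 0.223] pointing down, gripper open.
Joint ranges: [-2.86, 2.86], [-0.3, 2.09], [-1.38, 1.24], [0.06, 2.45], [-1.56, 4.7], [0.09, 2.05], [-2.69, 2.69]. Speed limits (rad/s): [2.57, 2.57, 3.14, 3.14, 3.14, 3.14, 3.14].

## Interface

Orientations are given as a rotation vector (axis times angle).
In Python, from bench import ctrl gives the robot as it stands.
- The arm moves only by the shell command python3 -m jog 'ROWS' [FORCE]. ROWS is JSON, a list that holds one entry, the list of rows, each a list of 7 numbers: the shift along the tool's x, y, z in mm, then the turn, a rotation vector about the tool's x, y, z in degrees, then the finger opening in mm, from 0 to 87. A call has 1 to 10 rows; each row is the pose to reach, as a shift and turn from the pose commanded when the call began, along the tool's axes at that moment; what a row does not reach only later rows make up. A row lasts 1/10 s, in which the tool goes at most 50 mm and 8.59 degrees, less where a joint would pass 70% of its speed; a pose out of reach is approached as far as the arm can. A call with a gripper value outside its range is refused whole. The fingers move at their own pace and stop on an object; FORCE is the grip in N (left out, the last holds). Time passes only in rows, so rows that repeat a pose let the fingers close. It gives the time, the measured TCP pose, the force, the opening and the grip force at its end, in the units of the state.
- ctrl.get_state(): the state, without advancing time (a new reading comes with each control period).
- ctrl.get_image(name): name is "scene" or "side" or "wrist"; returns a dict with "image" (480x640x3 uint8, red, green, blue), "depth" (480x640 float32, m along the optical axis (not along the pixel's ray), 0 where there is no reading), "fov_y" (degrees; the focal length in pixels is half the picture's height over the tangent of half this angle, whatever the lens; pixels are square), "cx", "cy" (the principal point, pixels), "rvec" (rotation vector, rad) and "tvec" (3), from world to camera coordinates, as OpenCV has them. Camera axes: x right, y down, z forward; pixel columns grow to the right and rows downward; lengths in m; the calibration is good to about 2 mm. A picture is of the moment at which its call begins.
- ctrl.close_job(): hands the job in; it is judged then, once.
The state is a dict: "time": time; "joint_positions": joint angles; "qd": joint speeds; "joint_torque": joint torques, N m; "position": TCP position; "tool_rot": TCP orientation; "ft_force": force on the tool from outside, world axes, zero at the start; "torque": the same for the moment, N m; "grip_width": opening from 0.0 (shut) to 1.0 (fully open); "grip_force": force on a finger pad.
Only numpy, scipy, OpenCV 4.12 (cv2) and the standard library are available. Lean on these libraries where they do the work, as an engineer would, in place of code of your own. Each camera call takes 0.05 s, during which the arm holds its last target. There are 200 camera calls.

## Working session

There is one attempt and no reset: what is moved stays moved. The work goes in short steps, Python scripts to look and compute and a shell command to move; the robot and the scene stay as the last step left them, time stands still between calls to the robot, and variables do not carry over. Pictures are saved under pics/ and viewed, at most 14 in all, crops included, and the job is handed in when it is done.

```bash
ls; mkdir -p pics; cat > h.py <<'E'
import numpy as np, cv2
from bench import ctrl
from scipy.spatial.transform import Rotation as R
def cam(n):
    d=ctrl.get_image(n); d['f']=d['image'].shape[0]/2/np.tan(np.radians(d['fov_y'])/2)
    d['R']=R.from_rotvec(np.ravel(d['rvec'])).as_matrix(); d['t']=np.ravel(d['tvec']); return d
def save(d,p,crop=None,s=1):
    im=d['image'][:,:,::-1]
    if crop: x0,y0,x1,y1=crop; im=im[y0:y1,x0:x1]
    cv2.imwrite('pics/'+p,cv2.resize(im,None,fx=s,fy=s,interpolation=cv2.INTER_CUBIC))
def ray(d,u,v,z):
    c=-d['R'].T@d['t']; r=d['R'].T@np.array([(u-d['cx'])/d['f'],(v-d['cy'])/d['f'],1]); return c+r*(z-c[2])/r[2]
def proj(d,p):
    q=d['R']@np.array(p)+d['t']; return d['cx']+d['f']*q[0]/q[2],d['cy']+d['f']*q[1]/q[2]
def pts(d):  # world cloud HxWx3
    z=d['depth'].astype(float); v,u=np.mgrid[:z.shape[0],:z.shape[1]]
    q=np.stack([(u-d['cx'])/d['f']*z,(v-d['cy'])/d['f']*z,z],-1); P=(q-d['t'])@d['R']; P[z==0]=np.nan; return P
def tool(p): # world displacement target -> tool axes mm
    s=ctrl.get_state(); return (R.from_rotvec(s['tool_rot']).inv().apply(np.array(p)-s['position'])*1000).round(1)
E
python3 - <<'E'
from h import *
for n in ('scene','side','wrist'):
    d=cam(n); save(d,n+'0.png'); print(n,d['f'],-d['R'].T@d['t'],d['R'][2])
s=ctrl.get_state(); print({k:np.round(v,3) for k,v in s.items()})
E
```

```text
pics
scene 506.6274552058767 [1.33186624 0.01993175 0.95874483] [-0.69550386 -0.02878487 -0.71794555]
side 596.6483386032293 [-0.30918494  0.77534109  0.9077699 ] [ 0.57924109 -0.57459595 -0.57820346]
wrist 371.1329501569078 [0.65041432 0.07474059 0.38589757] [-0.00193411 -0.27116314 -0.96253146]
{'time': np.float64(0.15), 'joint_positions': array([ 0.014,  0.322, -0.07 ,  1.451,  0.023,  1.371, -0.057]), 'qd': array([ 0.002, -0.003,  0.   , -0.004,  0.001, -0.001,  0.   ]), 'joint_torque': array([ 0.0000e+00, -4.9179e+01, -4.0400e-01, -3.1288e+01, -6.4000e-02,
        4.0000e-02,  0.0000e+00]), 'position': array([ 0.65 , -0.   ,  0.222]), 'tool_rot': array([-2.221e+00, -2.221e+00,  2.000e-03]), 'ft_force': array([-0.663,  0.128, -0.702]), 'torque': array([-0.055,  0.004, -0.02 ]), 'grip_force': np.float64(0.0), 'grip_width': np.float64(0.997)}
```

View pics/scene0.png

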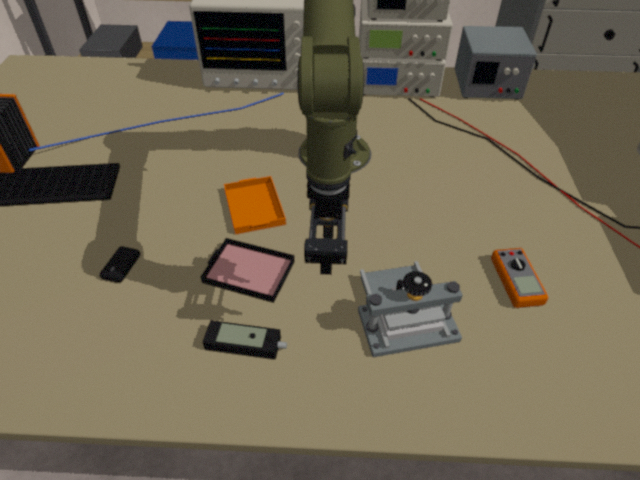

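View pics/side0.png

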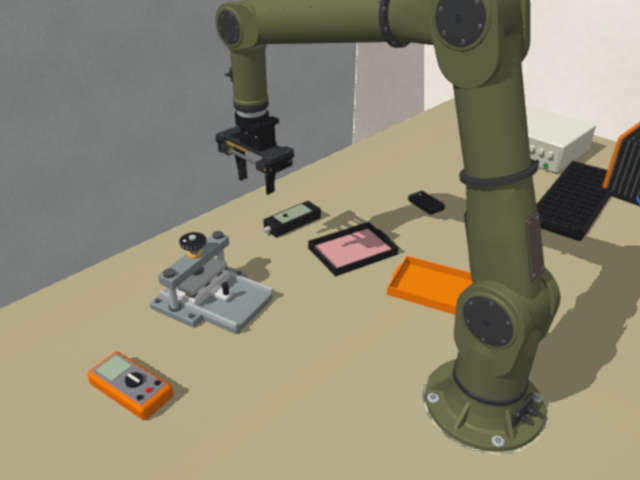

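The wheel is at scene (417,285) and side (193,241). The knob is at side (226,288). Tray candidates in the scene view are black with pink liner at (249,270), which matches the description, and orange at (254,203), which is a decoy. The probe box (243,339) is black but elongated, with a grey label. Next I'll measure the press and tray.

```bash
python3 - <<'E'
from h import *
S=cam('scene');D=cam('side');W=cam('wrist')
np.set_printoptions(precision=4,suppress=True)
for n,d,box in (('scene',S,(350,255,475,360)),('side',D,(140,225,285,335))):
    P=pts(d); x0,y0,x1,y1=box; m=np.zeros(P.shape[:2],bool); m[y0:y1,x0:x1]=1
    z=P[...,2]
    w=m&(z>.145); q=P[w]; print(n,'wheel',w.sum(),np.median(q,0),q.min(0),q.max(0))
    (c,r)=cv2.minEnclosingCircle(q[q[:,2]>.15][:,:2].astype(np.float32)); print(c,r)
    c=m&(z>.105)&(z<.135); q=P[c][:,:2].astype(np.float32); print('cross',cv2.minAreaRect(q))
    for a,b in ((.005,.03),(.03,.045)): 
        q=P[m&(z>a)&(z<b)][:,:2].astype(np.float32); print(a,len(q),cv2.minAreaRect(q))
# pink
for n,d in (('scene',S),('side',D)):
    I=d['image'].astype(int); P=pts(d); m=(I[...,0]>150)&(I[...,0]-I[...,1]>35)&(abs(I[...,1]-I[...,2])<35)
    k,l,st,ce=cv2.connectedComponentsWithStats(m.astype(np.uint8)); i=1+st[1:,4].argmax()
    cs=cv2.findContours((l==i).astype(np.uint8),0,2)[0][0][:,0]
    q=np.array([ray(d,u,v,.004)[:2] for u,v in cs],np.float32); print(n,'pink',st[i],cv2.minAreaRect(q),np.nanmedian(P[l==i],0))
W=cam('wrist')
save(S,'c1.png',(345,245,480,365),4); save(W,'w0.png')
E
```

```text
scene wheel 607 [0.6611 0.1864 0.1583] [0.6259 0.1577 0.1465] [0.6878 0.2176 0.1675]
(0.656882643699646, 0.18761804699897766) 0.03152727335691452
cross ((0.6560100317001343, 0.18710452318191528), (0.04656490683555603, 0.20140741765499115), 14.3358154296875)
0.005 2829 ((0.5872311592102051, 0.21835017204284668), (0.29824110865592957, 0.3254101872444153), 3.0747804641723633)
0.03 835 ((0.6079562306404114, 0.17351123690605164), (0.22201533615589142, 0.1855362504720688), 14.723891258239746)
side wheel 431 [0.6504 0.1916 0.1598] [0.6252 0.1581 0.1459] [0.6884 0.2182 0.1702]
(0.6583266258239746, 0.19061192870140076) 0.03360392525792122
cross ((0.6571915149688721, 0.18687212467193604), (0.04819642752408981, 0.20646698772907257), 13.849573135375977)
0.005 4115 ((0.7057401537895203, 0.12888343632221222), (0.38250404596328735, 0.446721613407135), 46.965492248535156)
0.03 1207 ((0.6065413355827332, 0.07233436405658722), (0.21783152222633362, 0.41595885157585144), 5.271241664886475)
scene pink [ 221  246   63   47 1673] ((0.5022470951080322, -0.2037803828716278), (0.1614229828119278, 0.11431550234556198), 74.16081237792969) [ 0.4979 -0.1842  0.0043]
side pink [ 317  232   73   35 1205] ((0.525728702545166, -0.21177542209625244), (0.16484421491622925, 0.11078257113695145), 74.26995086669922) [ 0.5226 -0.1893  0.0061]
```

View pics/c1.png

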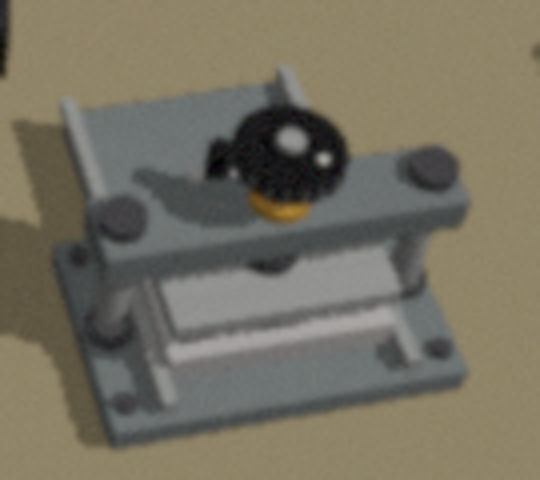

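The crop shows the black wheel with its white dot at about crop (325,160), scene (417,285). Its axis is at about (0.657, 0.188) with the press yawed 14°, and the crosshead size agrees. Next I'll move above the wheel and turn to one extreme of joint 7.

```bash
python3 -m jog '[[[30,1,0,0,0,8,87],[65,2,0,0,0,16,87],[100,4,0,0,0,24,87],[130,5,0,0,0,32,87],[155,6,0,0,0,40,87],[175,7,0,0,0,48,87],[185,7,0,0,0,56,87],[188,7,0,0,0,64,87],[188,7,0,0,0,72,87],[188,7,0,0,0,80,87]]]' 25
python3 -m jog '[[[0,0,0,0,0,8,87],[0,0,0,0,0,16,87],[0,0,0,0,0,24,87],[0,0,0,0,0,32,87],[0,0,0,0,0,40,87],[0,0,0,0,0,48,87],[0,0,0,0,0,54,87],[0,0,0,0,0,54,87]]]'
python3 - <<'E'
from h import *
print(ctrl.get_state()['joint_positions'],tool((.657,.188,.131)))
W=cam('wrist');save(W,'w1.png');D=cam('side')
P=pts(W);z=P[...,2];I=W['image'];m=(z>.15)&(z<.175)&(I.max(2)<110)
q=P[m];q=q[np.hypot(q[:,0]-.657,q[:,1]-.188)<.045];print(len(q),cv2.minEnclosingCircle(q[:,:2].astype(np.float32)),np.median(q[:,2]))
P=pts(D);
for y in (.579,.168,.064),(.579,.168,.052):print(proj(D,y))
E
```

```text
time: 1.35
position: [0.6569, 0.1883, 0.2224]
tool_rot: [3.13, 0.266, -0.0]
ft_force: [-0.3, 1.0, -0.0]
grip_width: 1.006
grip_force: 0.0
time: 2.15
position: [0.657, 0.188, 0.2225]
tool_rot: [2.913, -1.177, 0.0]
ft_force: [-0.7, 0.0, -0.6]
grip_width: 1.001
grip_force: 0.0
[-0.45413908  0.39151533  0.18582322  1.36502326 -0.07146193  1.39163392
 -2.60821717] [ 0.  -0.  91.5]
6191 ((0.6565150022506714, 0.1876075267791748), 0.03077378310263157) 0.16004589150972953
(np.float64(224.37702492889312), np.float64(284.08892194556324))
(np.float64(224.83973004362417), np.float64(288.21447944362615))
```

View pics/w1.png

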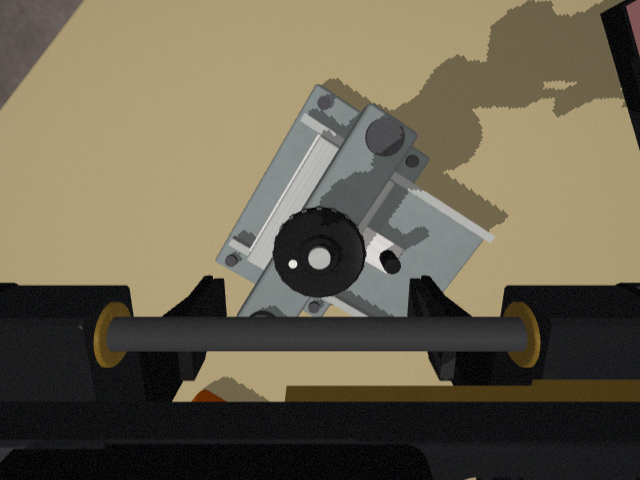

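The wrist view shows the wheel at (319,252), confirming the centre (0.6565, 0.1876), and the knob at (390,262) on the front side. Descending to grip the rim.

```bash
python3 -m jog '[[[0,0,20,0,0,0,87],[0,0,45,0,0,0,87],[0,0,70,0,0,0,87],[0,0,85,0,0,0,87],[0,0,90,0,0,0,87],[0,0,90,0,0,0,45],[0,0,90,0,0,0,45],[0,0,90,0,0,0,45],[0,0,90,0,0,0,45],[0,0,90,0,0,0,45]]]' 25
python3 -m jog '[[[0,0,0,0,0,0,45],[0,0,0,0,0,-3,45],[0,0,-0.4,0,0,-8,45],[0,0,-0.7,0,0,-16,45],[0,0,-1.1,0,0,-24,45],[0,0,-1.4,0,0,-32,45],[0,0,-1.8,0,0,-40,45]]]'
```

```text
time: 3.25
position: [0.6563, 0.1867, 0.1336]
tool_rot: [2.91, -1.177, -0.001]
ft_force: [-4.7, -2.9, 4.6]
grip_width: 0.679
grip_force: 25.0
time: 3.95
position: [0.6565, 0.1871, 0.1354]
tool_rot: [3.139, -0.102, -0.001]
ft_force: [-3.7, -0.9, 3.8]
grip_width: 0.681
grip_force: 25.0
```

```bash
R='' ; python3 -m jog '[[[0,0,-0.4,0,0,-8,45],[0,0,-0.7,0,0,-16,45],[0,0,-1.1,0,0,-24,45],[0,0,-1.4,0,0,-32,45],[0,0,-1.8,0,0,-40,45],[0,0,-2.1,0,0,-48,45],[0,0,-2.5,0,0,-56,45],[0,0,-2.8,0,0,-64,45],[0,0,-3.2,0,0,-72,45],[0,0,-3.6,0,0,-80,45]]]'
python3 -m jog '[[[0,0,-0.4,0,0,-8,45],[0,0,-0.7,0,0,-16,45],[0,0,-1.1,0,0,-24,45],[0,0,-1.4,0,0,-32,45],[0,0,-1.8,0,0,-40,45],[0,0,-2.1,0,0,-48,45],[0,0,-2.5,0,0,-56,45],[0,0,-2.8,0,0,-64,45],[0,0,-3.2,0,0,-72,45],[0,0,-3.6,0,0,-80,45]]]'
python3 -m jog '[[[0,0,-0.4,0,0,-8,45],[0,0,-0.7,0,0,-16,45],[0,0,-1.1,0,0,-24,45],[0,0,-1.4,0,0,-32,45],[0,0,-1.8,0,0,-40,45],[0,0,-2.1,0,0,-48,45],[0,0,-2.5,0,0,-56,45],[0,0,-2.8,0,0,-64,45],[0,0,-3.2,0,0,-72,45],[0,0,-3.6,0,0,-80,45]]]'
python3 -c "
from h import *
s=ctrl.get_state();print(s['joint_positions'],s['torque']);cam('side') and save(cam('side'),'s2.png',(140,210,290,340),3)"
```

```text
time: 4.95
position: [0.656, 0.188, 0.1389]
tool_rot: [-2.47, -1.941, 0.002]
ft_force: [-5.3, -1.2, 4.3]
grip_width: 0.682
grip_force: 25.0
time: 5.95
position: [0.655, 0.1876, 0.1425]
tool_rot: [-0.645, -3.071, 0.003]
ft_force: [-7.7, -3.3, 5.5]
grip_width: 0.678
grip_force: 25.0
time: 6.95
position: [0.6552, 0.1866, 0.146]
tool_rot: [1.479, -2.767, 0.001]
ft_force: [-7.8, -4.1, 5.6]
grip_width: 0.677
grip_force: 25.0
[ 0.1491879   0.51221907 -0.64899905  1.43809344  0.31317939  1.3003381
  2.02971485] [-0.45190764  1.70794382 -0.1985987 ]
```

280° so far, with the z rise tracking. Now release, rotate back, and regrip for the rest.

```bash
python3 -m jog '[[[0,0,0,0,0,0,87],[0,0,0,0,0,0,87],[0,0,0,0,0,0,87],[0,0,0,0,0,0,87],[0,0,0,0,0,8,87],[0,0,0,0,0,16,87],[0,0,0,0,0,24,87],[0,0,0,0,0,32,87],[0,0,0,0,0,40,87],[0,0,0,0,0,48,87]]]'
python3 -m jog '[[[0,0,0,0,0,8,87],[0,0,0,0,0,16,87],[0,0,0,0,0,24,87],[0,0,0,0,0,32,87],[0,0,0,0,0,40,87],[0,0,0,0,0,48,87],[0,0,0,0,0,56,87],[0,0,0,0,0,64,87],[0,0,0,0,0,72,87],[0,0,0,0,0,80,87]]]'
python3 -m jog '[[[0,0,0,0,0,8,87],[0,0,0,0,0,8,87],[0,0,0,0,0,8,45],[0,0,0,0,0,8,45],[0,0,0,0,0,8,45],[0,0,0,0,0,8,45],[0,0,0,0,0,8,45],[0,0,0,0,0,8,45]]]'
python3 -m jog '[[[0,0,-0.4,0,0,-8,45],[0,0,-0.7,0,0,-16,45],[0,0,-1.1,0,0,-24,45],[0,0,-1.4,0,0,-32,45],[0,0,-1.8,0,0,-40,45],[0,0,-2.1,0,0,-48,45],[0,0,-2.5,0,0,-56,45],[0,0,-2.8,0,0,-64,45],[0,0,-3.2,0,0,-72,45],[0,0,-3.6,0,0,-80,45]]]'
python3 -c "
from h import *
s=ctrl.get_state();print(s['joint_positions'],s['torque'])"
```

```text
time: 8.05
position: [0.6571, 0.1882, 0.1451]
tool_rot: [-0.21, 3.134, 0.0]
ft_force: [-0.5, -0.3, -0.0]
grip_width: 1.0
grip_force: 0.0
time: 9.05
position: [0.6571, 0.1883, 0.1451]
tool_rot: [1.853, 2.536, 0.0]
ft_force: [-0.5, 0.1, 0.2]
grip_width: 0.996
grip_force: 0.0
time: 9.85
position: [0.6556, 0.1877, 0.1449]
tool_rot: [-2.018, -2.406, 0.004]
ft_force: [-5.6, -0.9, 2.7]
grip_width: 0.68
grip_force: 25.0
time: 10.85
position: [0.6571, 0.1872, 0.1481]
tool_rot: [0.004, -3.141, 0.0]
ft_force: [0.1, -0.2, -4.7]
grip_width: 0.677
grip_force: 25.0
[ 0.02920732  0.4736556  -0.47297662  1.43960288  0.21854411  1.28092596
  1.11146372] [ 0.1826781  -0.27145592 -1.23694969]
```

The z torque has jumped to 1.24 N m, which suggests the stop. I'll check the wheel height with a picture, after a tiny further turn.

```bash
python3 -m jog '[[[0,0,0,0,0,-4,45],[0,0,0,0,0,-8,45],[0,0,0,0,0,-12,45],[0,0,0,0,0,-12,45]]]'
python3 - <<'E'
from h import *
print(ctrl.get_state()['torque'])
E
python3 -m jog '[[[0,0,0,0,0,0,87],[0,0,0,0,0,0,87],[0,0,0,0,0,0,87],[0,0,0,0,0,0,87],[0,0,-20,0,0,0,87],[0,0,-60,0,0,0,87],[0,0,-76,0,0,0,87],[0,0,-76,0,0,0,87]]]'
python3 - <<'E'
from h import *
W=cam('wrist');save(W,'w2.png')
P=pts(W);z=P[...,2];I=W['image'];r=np.hypot(P[...,0]-.6568,P[...,1]-.188)
m=(r>.014)&(r<.027)&(z>.14)&(z<.19);print('rim top',m.sum(),np.median(z[m]),(z[m]).std())
for n in('scene','side'):
    P=pts(cam(n));z=P[...,2];r=np.hypot(P[...,0]-.6568,P[...,1]-.188);m=(r>.014)&(r<.027)&(z>.14)&(z<.19);print(n,np.median(z[m]))
print(tool((.657,.188,.225)),ctrl.get_state()['tool_rot'])
E
```

```text
time: 11.25
position: [0.6574, 0.1876, 0.1479]
tool_rot: [-0.325, 3.125, 0.001]
ft_force: [1.3, 0.8, -4.1]
grip_width: 0.677
grip_force: 25.0
[ 0.26525505 -0.20099103 -0.67052545]
time: 12.05
position: [0.6587, 0.189, 0.2287]
tool_rot: [-0.328, 3.118, 0.002]
ft_force: [0.0, -0.4, -0.5]
grip_width: 0.997
grip_force: 0.0
rim top 4264 0.17536084042992525 0.0008681868548274668
scene 0.17370249878206884
side 0.17553441645650297
[-0.6  0.2 -1.6] [ 3.28385625e-01 -3.12265955e+00  9.99775164e-04]
```

View pics/w2.png

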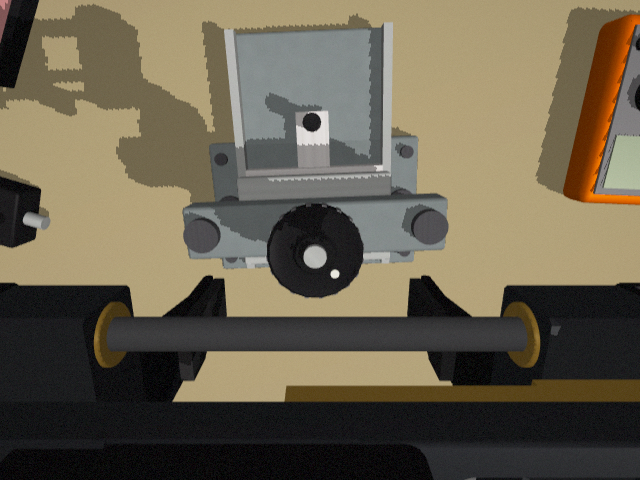

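Rim top is at 0.175, which is 0.168 + 7 mm, so the press is at its top stop. The knob is at (312,122), and the column nuts are at (202,235) and (430,226). Next I'll measure the knob and yaw.

```bash
python3 - <<'E'
from h import *
np.set_printoptions(precision=4,suppress=True)
W=cam('wrist');P=pts(W);z=P[...,2]
c=[]
for b in ((175,205,230,265),(400,195,460,255)):
    x0,y0,x1,y1=b; m=np.zeros(z.shape,bool);m[y0:y1,x0:x1]=1;m&=(z>.1195)&(z<.13)
    v,u=np.nonzero(m);print(m.sum(),np.median(z[m]),u.mean(),v.mean()); c.append(ray(W,u.mean(),v.mean(),.123))
c=np.array(c);print(c,np.linalg.norm(c[0]-c[1]),c.mean(0)); d=c[1]-c[0]; yaw=np.degrees(np.arctan2(-d[0],d[1]));yaw=(yaw+90)%180-90;print('yaw',yaw)
q=P[:160][(z[:160]>.145)*0+(z[:160]>.055)&(z[:160]<.07)];print('knob',len(q),cv2.minEnclosingCircle(q[:,:2].astype(np.float32)),np.median(q,0))
I=W['image'];m=np.zeros(z.shape,np.uint8);m[105:140,295:332]=(I[105:140,295:332].max(2)<55)
v,u=np.nonzero(m);print(m.sum(),u.mean(),v.mean());k=ray(W,u.mean(),v.mean(),.064);print(k)
print(ray(W,312,122,.064), c.mean(0)[:2]-.08*np.array([np.cos(np.radians(yaw)),np.sin(np.radians(yaw))]))
T=R.from_rotvec(ctrl.get_state()['tool_rot']).as_matrix();print('toolx yaw',np.degrees(np.arctan2(T[1,0],T[0,0])),T)
E
```

```text
1015 0.12497912593838727 200.46206896551723 241.08177339901476
1042 0.1250646121700339 432.4904030710173 232.41842610364682
[[0.6767 0.1042 0.123 ]
 [0.6347 0.2708 0.123 ]] 0.17183500896545018 [0.6557 0.1875 0.123 ]
yaw 14.132153845036811Traceback (most recent call last):
  File "<stdin>", line 9, in <module>
cv2.error: OpenCV(4.12.0) /io/opencv/modules/imgproc/src/shapedescr.cpp:201: error: (-215:Assertion failed) count >= 0 && (depth == CV_32F || depth == CV_32S) in function 'minEnclosingCircle'
```

```bash
cat >> h.py <<'E'
YAW=np.radians(14.1); C=np.array([.6563,.1877]); X=np.array([np.cos(YAW),np.sin(YAW)]); Y=np.array([-X[1],X[0]])
def press(x,y,z): return np.append(C+x*X+y*Y,z)
def yaw():
    T=R.from_rotvec(ctrl.get_state()['tool_rot']).as_matrix(); return np.degrees(np.arctan2(T[1,0],T[0,0]))
E
python3 - <<'E'
from h import *
np.set_printoptions(precision=4,suppress=True)
W=cam('wrist');I=W['image'];m=np.zeros(I.shape[:2],np.uint8);m[105:140,295:332]=(I[105:140,295:332].max(2)<55)
v,u=np.nonzero(m);print(m.sum(),u.mean(),v.mean(),ray(W,u.mean(),v.mean(),.064),ray(W,312,122,.064),press(-.08,0,.064))
print('toolx yaw',yaw(),'press out dir yaw',14.1-180, tool(press(-.08,0,.100)),tool(press(-.08,0,.038)))
E
```

```text
253 312.39525691699606 126.82213438735178 [0.5787 0.168  0.064 ] [0.575  0.1669 0.064 ] [0.5787 0.1682 0.064 ]
toolx yaw -167.99503411067903 press out dir yaw -165.9 [ 79.5  -2.7 123.1] [ 79.3  -2.7 185.1]
```

```bash
python3 -m jog '[[[25,-1,0,0,0,-2,45],[55,-2,0,0,0,-2,45],[79,-2.7,0,0,0,-2,45],[79,-2.7,40,0,0,-2,45],[79,-2.7,85,0,0,-2,45],[79,-2.7,125,0,0,-2,45],[79,-2.7,125,0,0,-2,45],[79,-2.7,125,0,0,-2,45]]]' 20
python3 - <<'E'
from h import *
print(yaw(),tool(press(-.08,0,.038)))
E
```

```text
time: 13.1
position: [0.5798, 0.1688, 0.0994]
tool_rot: [0.383, -3.116, -0.0]
ft_force: [0.2, 0.1, 0.9]
grip_width: 0.524
grip_force: 0.0
-165.99387952017602 [ 1.1 -0.4 61.4]
```

```bash
python3 -m jog '[[[1,0,20,0,0,0,45],[1,0,40,0,0,0,45],[1,0,61,0,0,0,45],[1,0,61,0,0,0,45],[1,0,61,0,0,0,10],[1,0,61,0,0,0,10],[1,0,61,0,0,0,10],[1,0,61,0,0,0,10],[1,0,61,0,0,0,10],[1,0,61,0,0,0,10]]]' 20
```

```text
time: 14.1
position: [0.5801, 0.168, 0.0396]
tool_rot: [-0.382, 3.117, -0.002]
ft_force: [-1.1, -2.1, 5.0]
grip_width: 0.176
grip_force: 20.0
```

The knob is gripped at about 16 mm. Drawing out.

```bash
python3 -m jog '[[[5,0,0,0,0,0,10],[15,0,0,0,0,0,10],[28,0,0,0,0,0,10],[42,0,0,0,0,0,10],[56,0,0,0,0,0,10],[70,0,0,0,0,0,10],[84,0,0,0,0,0,10],[96,0,0,0,0,0,10],[106,0,0,0,0,0,10],[111,0,0,0,0,0,10]]]'
python3 -m jog '[[[1,0,0,0,0,0,10],[1,0,0,0,0,0,10],[1,0,0,0,0,0,10],[1,0,0,0,0,0,10]]]'
python3 - <<'E'
from h import *
print(tool(press(-.19,0,.038)))
E
```

```text
time: 15.1
position: [0.4733, 0.1409, 0.0396]
tool_rot: [-0.382, 3.112, -0.002]
ft_force: [14.0, -1.5, -8.2]
grip_width: 0.179
grip_force: 20.0
time: 15.5
position: [0.4734, 0.1409, 0.0396]
tool_rot: [-0.381, 3.112, -0.001]
ft_force: [8.5, -2.0, 0.4]
grip_width: 0.174
grip_force: 20.0
[1.2 0.8 1.6]
```

```bash
python3 -m jog '[[[0,0,0,0,0,0,45],[0,0,0,0,0,0,45],[0,0,0,0,0,0,45],[0,0,-30,0,0,0,45],[0,0,-75,0,0,0,45],[0,0,-120,0,0,0,60],[-30,0,-160,0,0,0,60],[-60,0,-180,0,0,0,60],[-80,0,-180,0,0,0,60],[-80,0,-180,0,0,0,60]]]'
python3 - <<'E'
from h import *
W=cam('wrist');save(W,'w3.png');P=pts(W);z=P[...,2]
for x in (-17,17):
    for y in (-46,0,46):
        p=press(-.11+x/1e3,y/1e3,.051);u,v=proj(W,p);h=np.nanmedian(z[int(v)-3:int(v)+4,int(u)-3:int(u)+4]);print(x,y,round(u),round(v),round(h,4))
E
```

```text
time: 16.5
position: [0.5494, 0.1618, 0.2184]
tool_rot: [0.384, -3.118, -0.003]
ft_force: [-0.3, 0.2, 0.2]
grip_width: 0.685
grip_force: 0.0
-17 -46 264 200 0.0529
-17 0 315 199 0.053
-17 46 366 199 0.053
17 -46 265 236 0.0534
17 0 315 236 0.0531
17 46 365 236 0.0372
```

View pics/w3.png

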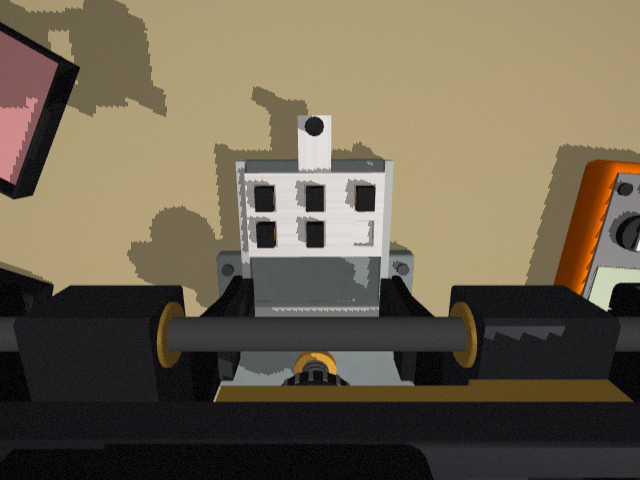

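Five inductors are present, and the pocket at pixel (365,236) (x=17, y=46) is empty. The black tray with pink liner is at upper left, and the carriage is out. Next I'll measure the tray rim from the fixed cameras and work out the first pick.

```bash
cat >> h.py <<'E'
def tray(verbose=1):
    out=[]
    for n in ('scene','side'):
        d=cam(n);P=pts(d);I=d['image'].astype(int);z=P[...,2]
        pk=(I[...,0]>70)&(I[...,0]-I[...,1]>.2*I[...,0])&(abs(I[...,1]-I[...,2])<.2*I[...,0])&(z<.03)&(P[...,1]<.02)&(P[...,0]>.3)
        k,l,st,ce=cv2.connectedComponentsWithStats(pk.astype(np.uint8)); i=1+st[1:,4].argmax()
        near=cv2.dilate((l==i).astype(np.uint8),np.ones((25,25)))>0
        dark=(near&(I.max(2)<60)).astype(np.uint8); 
        k,l2,st2,_=cv2.connectedComponentsWithStats(dark); j=1+st2[1:,4].argmax()
        m=(l2==j)&(z>.018)&(z<.032)
        q=P[m][:,:2].astype(np.float32); r=cv2.minAreaRect(q); b=cv2.boxPoints(r)
        e=(b[1]-b[0],b[2]-b[1]); e=max(e,key=np.linalg.norm); a=np.degrees(np.arctan2(e[1],e[0]))%180-90
        if verbose: print(n,len(q),np.round(r[0],4),np.round(r[1],3),round(a,1),'z',round(float(np.nanmedian(z[m])),4))
        out.append((r[0][0],r[0][1],a))
    return out
def intray(t,x,y,z): # t=(cx,cy,yawdeg)
    a=np.radians(t[2]); return np.array([t[0]+x*np.cos(a)-y*np.sin(a),t[1]+x*np.sin(a)+y*np.cos(a),z])
E
python3 - <<'E'
from h import *
tray()
for x in (-17,17):
    for y in (-46,0,46): print(x,y,tool(press(-.11+x/1e3,y/1e3,.042)))
print(yaw())
E
```

```text
scene 561 [ 0.5141 -0.1963] [0.202 0.144] -16.2 z 0.0234
side 473 [ 0.5164 -0.1952] [0.199 0.15 ] -17.1 z 0.0223
-17 -46 [ 13.4 -47.  175.6]
-17 0 [ 13.5  -1.  175.6]
-17 46 [ 13.5  45.  175.6]
17 -46 [-20.6 -47.  175.5]
17 0 [-20.5  -1.  175.5]
17 46 [-20.5  45.  175.5]
-165.94486929220204
```

```bash
python3 -m jog '[[[7,-25,40,0,0,0,30],[13,-47,80,0,0,0,30],[13,-47,120,0,0,0,30],[13,-47,140,0,0,0,30],[13,-47,150,0,0,0,30],[13,-47,150,0,0,0,30],[13,-47,150,0,0,0,30]]]' 20
python3 - <<'E'
from h import *
print(tool(press(-.127,-.046,.042)),ctrl.get_state()['grip_width']*87)
E
```

```text
time: 17.35
position: [0.5474, 0.1126, 0.0699]
tool_rot: [-0.384, 3.117, -0.0]
ft_force: [0.6, -0.7, -0.9]
grip_width: 0.349
grip_force: 0.0
[ 3.2  0.3 27.9] 30.362666802725983
```

```bash
python3 -m jog '[[[3,0,10,0,0,0,30],[3,0,22,0,0,0,30],[3,0,27,0,0,0,30],[3,0,27,0,0,0,30],[3,0,27,0,0,0,8],[3,0,27,0,0,0,8],[3,0,27,0,0,0,8],[3,0,27,0,0,0,8]]]' 25
python3 - <<'E'
from h import *
print(tool(press(-.127,-.046,.042)),ctrl.get_state()['grip_width']*87)
E
```

```text
time: 18.15
position: [0.5442, 0.1114, 0.0418]
tool_rot: [-0.383, 3.118, -0.0]
ft_force: [-0.2, -1.0, 0.4]
grip_width: 0.181
grip_force: 25.0
[-0.3  0.7 -0.2] 15.74137593387656
```

```bash
python3 -m jog '[[[0,0,-10,0,0,0,8],[0,0,-30,0,0,0,8],[0,0,-55,0,0,0,8],[0,0,-80,0,0,0,8],[0,0,-80,0,0,0,8]]]'
python3 - <<'E'
from h import *
tray()
t=(.515,-.196,-16.6)
for p in ((30,50),(30,0),(30,-50),(-30,25),(-30,-25)):
    w=intray(t,p[0]/1e3,p[1]/1e3,.060); print(p,w,np.hypot(*w[:2]),tool(w))
E
```

```text
time: 18.65
position: [0.5469, 0.1122, 0.1264]
tool_rot: [-0.382, 3.111, -0.0]
ft_force: [0.2, 1.0, 0.3]
grip_width: 0.176
grip_force: 25.0
scene 534 [ 0.5139 -0.1968] [0.202 0.143] -15.7 z 0.0233
side 466 [ 0.5154 -0.1953] [0.199 0.147] -16.5 z 0.0226
(30, 50) [ 0.5580341  -0.15665452  0.06      ] 0.5796056342147604 [  51.9 -263.4   62.8]
(30, 0) [ 0.54374968 -0.20457065  0.06      ] 0.5809585723196234 [  77.3 -306.4   62.8]
(30, -50) [ 0.52946526 -0.25248678  0.06      ] 0.5865859138181002 [ 102.8 -349.5   62.8]
(-30, 25) [ 0.49339253 -0.16347128  0.06      ] 0.519768267095313 [ 116.3 -254.4   62.7]
(-30, -25) [ 0.47910811 -0.21138741  0.06      ] 0.5236690013905971 [ 141.7 -297.4   62.7]
```

```bash
python3 -m jog '[[[7,-25,0,0,0,0,8],[18,-65,0,0,0,0,8],[30,-105,0,0,0,0,8],[42,-145,0,0,0,0,8],[54,-185,0,0,0,0,8],[66,-225,0,0,0,0,8],[78,-265,0,0,0,0,8],[90,-305,0,0,0,0,8],[100,-338,0,0,0,0,8],[103,-349,10,0,0,0,8]]]'
python3 -m jog '[[[0,0,25,0,0,0,8],[0,0,50,0,0,0,8],[0,0,52,0,0,0,8]]]'
python3 - <<'E'
from h import *
t=tray();t=np.mean(t,0); print(tool(intray(t,.030,-.050,.013)),ctrl.get_state()['grip_width']*87, yaw())
E
```

```text
time: 19.75
position: [0.5273, -0.2575, 0.1115]
tool_rot: [0.373, -3.119, 0.004]
ft_force: [-0.2, -0.7, -0.2]
grip_width: 0.181
grip_force: 25.0
time: 20.05
position: [0.5253, -0.2495, 0.0551]
tool_rot: [0.384, -3.111, -0.009]
ft_force: [0.1, 0.5, -0.5]
grip_width: 0.176
grip_force: 25.0
scene 454 [ 0.5127 -0.1962] [0.2   0.145] -16.2 z 0.0233
side 426 [ 0.5145 -0.1966] [0.203 0.148] -16.0 z 0.0222
[-0.2 -2.3 45.6] 15.46038073095073 -165.92885969861095
```

```bash
python3 -m jog '[[[0,0,20,0,0,0,8],[0,0,36,0,0,0,8],[0,0,42,0,0,0,8],[0,0,42,0,0,0,8],[0,0,42,0,0,0,26],[0,0,42,0,0,0,26],[0,0,42,0,0,0,26],[0,0,10,0,0,0,26],[0,0,-40,0,0,0,30],[0,0,-60,0,0,0,30]]]'
python3 - <<'E'
from h import *
for x,y in ((-17,0),(-17,46),(17,-46),(17,0)): print(x,y,tool(press(-.11+x/1e3,y/1e3,.042)))
W=cam('wrist');save(W,'w4.png')
E
```

```text
time: 21.15
position: [0.5311, -0.2531, 0.1249]
tool_rot: [-0.382, 3.112, -0.006]
ft_force: [0.8, 0.5, 0.5]
grip_width: 0.338
grip_force: 0.0
-17 0 [-100.7  397.5   81.6]
-17 46 [-100.6  443.5   81.4]
17 -46 [-134.8  351.6   82. ]
17 0 [-134.7  397.6   81.8]
```

View pics/w4.png

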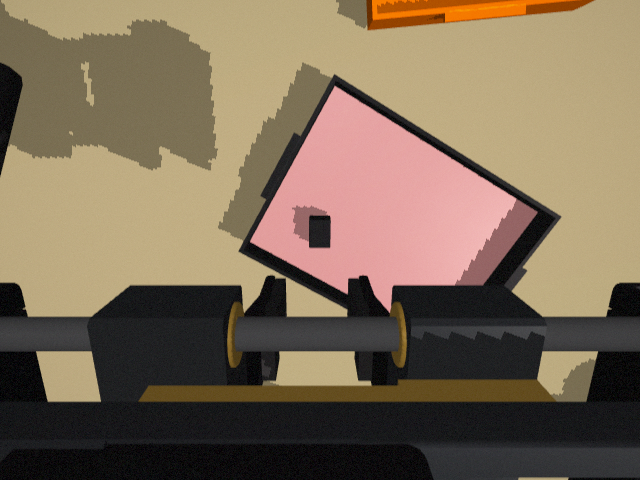

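The picture shows the first inductor upright on the pink foam at (320,231). Next is (-17,0).

```bash
python3 -m jog '[[[-8,30,0,0,0,0,30],[-18,70,0,0,0,0,30],[-28,113,0,0,0,0,30],[-40,157,0,0,0,0,30],[-51,202,0,0,0,0,30],[-62,247,0,0,0,0,30],[-74,292,0,0,0,0,30],[-85,337,0,0,0,0,30],[-96,377,0,0,0,0,30],[-101,397,0,0,0,0,30]]]'
python3 -m jog '[[[0,0,25,0,0,0,30],[0,0,48,0,0,0,30],[0,0,50,0,0,0,30],[0,0,50,0,0,0,30]]]'
python3 - <<'E'
from h import *
print(tool(press(-.127,0,.042)),yaw())
E
```

```text
time: 22.2
position: [0.5299, 0.1627, 0.1204]
tool_rot: [-0.391, 3.116, 0.003]
ft_force: [1.0, 0.7, 0.4]
grip_width: 0.348
grip_force: 0.0
time: 22.6
position: [0.5303, 0.1573, 0.0697]
tool_rot: [0.383, -3.117, 0.0]
ft_force: [-0.2, -0.8, 0.4]
grip_width: 0.346
grip_force: 0.0
[-2.6 -1.2 27.7] -166.00896202529574
```

Corrected the descent, then grip and lift.

```bash
python3 -m jog '[[[-2.6,-1,10,0,0,0,30],[-2.6,-1,22,0,0,0,30],[-2.6,-1,27.5,0,0,0,30],[-2.6,-1,27.5,0,0,0,30],[-2.6,-1,27.5,0,0,0,8],[-2.6,-1,27.5,0,0,0,8],[-2.6,-1,27.5,0,0,0,8],[-2.6,-1,27.5,0,0,0,8]]]' 25
python3 -m jog '[[[0,0,-10,0,0,0,8],[0,0,-30,0,0,0,8],[0,0,-55,0,0,0,8],[0,0,-80,0,0,0,8],[0,0,-80,0,0,0,8]]]'
python3 - <<'E'
from h import *
t=tray();t=np.mean(t,0); print(tool(intray(t,.030,.0,.06)),ctrl.get_state()['grip_width']*87)
E
```

```text
time: 23.4
position: [0.5337, 0.1572, 0.0427]
tool_rot: [-0.383, 3.117, -0.0]
ft_force: [0.4, -0.1, 0.6]
grip_width: 0.184
grip_force: 25.0
time: 23.9
position: [0.5358, 0.1583, 0.1267]
tool_rot: [-0.382, 3.111, 0.001]
ft_force: [0.2, 0.6, -0.3]
grip_width: 0.178
grip_force: 25.0
scene 577 [ 0.5132 -0.1967] [0.202 0.146] -16.2 z 0.0238
side 447 [ 0.5152 -0.1957] [0.201 0.149] -15.3 z 0.0228
[  78.4 -353.1   63.1] 15.57595996937451
```

```bash
python3 -m jog '[[[6,-25,0,0,0,0,8],[14,-65,0,0,0,0,8],[23,-105,0,0,0,0,8],[32,-145,0,0,0,0,8],[41,-185,0,0,0,0,8],[50,-225,0,0,0,0,8],[59,-265,0,0,0,0,8],[68,-305,0,0,0,0,8],[76,-340,0,0,0,0,8],[78.5,-353,10,0,0,0,8]]]'
python3 -m jog '[[[0,0,25,0,0,0,8],[0,0,48,0,0,0,8],[0,0,52,0,0,0,8],[0,0,52,0,0,0,8]]]'
python3 - <<'E'
from h import *
t=tray();t=np.mean(t,0); print(tool(intray(t,.030,.0,.013)),ctrl.get_state()['grip_width']*87, yaw())
E
```

```text
time: 25.0
position: [0.5417, -0.2096, 0.1118]
tool_rot: [0.373, -3.119, 0.003]
ft_force: [-0.5, -0.4, 0.2]
grip_width: 0.181
grip_force: 25.0
time: 25.4
position: [0.5415, -0.203, 0.0587]
tool_rot: [0.384, -3.115, -0.003]
ft_force: [0.2, 0.1, -0.1]
grip_width: 0.179
grip_force: 25.0
scene 429 [ 0.5135 -0.1972] [0.202 0.144] -16.1 z 0.0234
side 434 [ 0.5168 -0.1956] [0.2   0.149] -16.5 z 0.0227
[-0.4 -1.1 47.9] 15.883708937691596 -165.9474602044311
```

```bash
python3 -m jog '[[[0,0,22,0,0,0,8],[0,0,40,0,0,0,8],[0,0,45,0,0,0,8],[0,0,45,0,0,0,8],[0,0,45,0,0,0,26],[0,0,45,0,0,0,26],[0,0,45,0,0,0,26],[0,0,10,0,0,0,26],[0,0,-40,0,0,0,30],[0,0,-60,0,0,0,30]]]'
python3 - <<'E'
from h import *
for x,y in ((-17,46),(17,-46),(17,0)): print(x,y,tool(press(-.11+x/1e3,y/1e3,.042)))
E
```

```text
time: 26.5
position: [0.5452, -0.205, 0.1255]
tool_rot: [-0.382, 3.112, -0.006]
ft_force: [0.9, 0.4, 0.5]
grip_width: 0.334
grip_force: 0.0
-17 46 [-75.3 400.3  82.2]
17 -46 [-109.4  308.4   82.8]
17 0 [-109.3  354.4   82.6]
```

```bash
python3 -m jog '[[[-6,30,0,0,0,0,30],[-14,70,0,0,0,0,30],[-22,113,0,0,0,0,30],[-31,157,0,0,0,0,30],[-40,202,0,0,0,0,30],[-49,247,0,0,0,0,30],[-58,292,0,0,0,0,30],[-66,337,0,0,0,0,30],[-74,379,0,0,0,0,30],[-78,399,0,0,0,0,30]]]'
python3 -m jog '[[[0,0,25,0,0,0,30],[0,0,48,0,0,0,30],[0,0,53,0,0,0,30],[0,0,53,0,0,0,30]]]'
python3 - <<'E'
from h import *
print(tool(press(-.127,.046,.042)),yaw())
E
```

```text
time: 27.5
position: [0.5207, 0.207, 0.1212]
tool_rot: [-0.391, 3.116, 0.004]
ft_force: [0.4, 0.2, -0.6]
grip_width: 0.345
grip_force: 0.0
time: 27.9
position: [0.5213, 0.2014, 0.0669]
tool_rot: [0.382, -3.117, 0.0]
ft_force: [-0.7, -0.5, 0.4]
grip_width: 0.341
grip_force: 0.0
[-0.6 -0.2 24.9] -166.0114990499422
```

```bash
python3 -m jog '[[[-0.6,0,10,0,0,0,30],[-0.6,0,20,0,0,0,30],[-0.6,0,25,0,0,0,30],[-0.6,0,25,0,0,0,30],[-0.6,0,25,0,0,0,8],[-0.6,0,25,0,0,0,8],[-0.6,0,25,0,0,0,8],[-0.6,0,25,0,0,0,8]]]' 25
python3 -m jog '[[[0,0,-10,0,0,0,8],[0,0,-30,0,0,0,8],[0,0,-55,0,0,0,8],[0,0,-80,0,0,0,8],[0,0,-80,0,0,0,8]]]'
python3 - <<'E'
from h import *
t=tray();t=np.mean(t,0); print(tool(intray(t,.030,.05,.06)),ctrl.get_state()['grip_width']*87)
E
```

```text
time: 28.7
position: [0.5227, 0.2019, 0.0427]
tool_rot: [-0.383, 3.117, -0.0]
ft_force: [0.8, -0.8, 1.3]
grip_width: 0.179
grip_force: 25.0
time: 29.2
position: [0.5247, 0.2032, 0.1267]
tool_rot: [-0.382, 3.111, 0.002]
ft_force: [0.7, 0.8, -0.1]
grip_width: 0.177
grip_force: 25.0
scene 578 [ 0.5135 -0.1976] [0.203 0.146] -15.8 z 0.0235
side 422 [ 0.5156 -0.1964] [0.2   0.149] -16.6 z 0.0225
[  53.4 -357.    63.2] 15.544385185012686
```

```bash
python3 -m jog '[[[4,-25,0,0,0,0,8],[10,-65,0,0,0,0,8],[16,-105,0,0,0,0,8],[22,-145,0,0,0,0,8],[28,-185,0,0,0,0,8],[34,-225,0,0,0,0,8],[40,-265,0,0,0,0,8],[46,-305,0,0,0,0,8],[51,-342,0,0,0,0,8],[53.5,-357,10,0,0,0,8]]]'
python3 -m jog '[[[0,0,25,0,0,0,8],[0,0,48,0,0,0,8],[0,0,52,0,0,0,8],[0,0,52,0,0,0,8]]]'
python3 - <<'E'
from h import *
t=tray();t=np.mean(t,0); print(tool(intray(t,.030,.05,.013)),ctrl.get_state()['grip_width']*87, yaw())
E
```

```text
time: 30.3
position: [0.5565, -0.1627, 0.1119]
tool_rot: [0.374, -3.119, 0.003]
ft_force: [0.2, 0.1, -1.4]
grip_width: 0.179
grip_force: 25.0
time: 30.7
position: [0.5556, -0.1562, 0.0588]
tool_rot: [0.384, -3.115, -0.003]
ft_force: [0.1, -0.1, 0.7]
grip_width: 0.175
grip_force: 25.0
scene 386 [ 0.5147 -0.1973] [0.201 0.141] -15.2 z 0.0235
side 420 [ 0.5148 -0.1963] [0.2   0.147] -15.7 z 0.0227
[ 0.3  0.4 47.9] 15.833077637645436 -165.9433194536551
```

```bash
python3 -m jog '[[[0,0,22,0,0,0,8],[0,0,40,0,0,0,8],[0,0,45,0,0,0,8],[0,0,45,0,0,0,8],[0,0,45,0,0,0,26],[0,0,45,0,0,0,26],[0,0,45,0,0,0,26],[0,0,10,0,0,0,26],[0,0,-40,0,0,0,30],[0,0,-60,0,0,0,30]]]'
python3 - <<'E'
from h import *
for x,y in ((17,-46),(17,0)): print(x,y,tool(press(-.11+x/1e3,y/1e3,.042)))
E
```

```text
time: 31.8
position: [0.5595, -0.1579, 0.1255]
tool_rot: [-0.382, 3.111, -0.005]
ft_force: [0.4, 0.4, 0.8]
grip_width: 0.342
grip_force: 0.0
17 -46 [-84.2 266.1  83. ]
17 0 [-84.1 312.1  82.8]
```

```bash
python3 -m jog '[[[-8,25,0,0,0,0,30],[-20,60,0,0,0,0,30],[-33,100,0,0,0,0,30],[-46,140,0,0,0,0,30],[-59,180,0,0,0,0,30],[-72,220,0,0,0,0,30],[-82,250,0,0,0,0,30],[-86.5,265,0,0,0,0,30]]]'
python3 -m jog '[[[0,0,25,0,0,0,30],[0,0,48,0,0,0,30],[0,0,53,0,0,0,30],[0,0,53,0,0,0,30]]]'
python3 - <<'E'
from h import *
print(tool(press(-.093,-.046,.042)),yaw())
E
```

```text
time: 32.6
position: [0.5764, 0.1248, 0.121]
tool_rot: [-0.39, 3.116, 0.002]
ft_force: [-0.5, 0.5, -0.9]
grip_width: 0.346
grip_force: 0.0
time: 33.0
position: [0.5762, 0.1193, 0.0666]
tool_rot: [0.38, -3.117, 0.001]
ft_force: [0.6, 0.4, -0.5]
grip_width: 0.339
grip_force: 0.0
[-1.4  0.9 24.6] -166.07986199537132
```

```bash
python3 -m jog '[[[-1.4,0.9,10,0,0,0,30],[-1.4,0.9,20,0,0,0,30],[-1.4,0.9,25,0,0,0,30],[-1.4,0.9,25,0,0,0,30],[-1.4,0.9,25,0,0,0,8],[-1.4,0.9,25,0,0,0,8],[-1.4,0.9,25,0,0,0,8],[-1.4,0.9,25,0,0,0,8]]]' 25
python3 -m jog '[[[0,0,-10,0,0,0,8],[0,0,-30,0,0,0,8],[0,0,-55,0,0,0,8],[0,0,-80,0,0,0,8],[0,0,-80,0,0,0,8]]]'
python3 - <<'E'
from h import *
t=tray();t=np.mean(t,0); print(tool(intray(t,-.030,-.025,.06)),ctrl.get_state()['grip_width']*87)
E
```

```text
time: 33.8
position: [0.5783, 0.1212, 0.0428]
tool_rot: [-0.382, 3.117, -0.001]
ft_force: [0.7, -1.6, 1.1]
grip_width: 0.183
grip_force: 25.0
time: 34.3
position: [0.5801, 0.1233, 0.1269]
tool_rot: [-0.383, 3.111, 0.001]
ft_force: [0.2, 0.5, 0.1]
grip_width: 0.178
grip_force: 25.0
scene 543 [ 0.514  -0.1966] [0.201 0.144] -16.1 z 0.0233
side 446 [ 0.5155 -0.1944] [0.201 0.148] -15.8 z 0.0226
[ 176.8 -299.7   62.9] 15.816214038600119
```

```bash
python3 -m jog '[[[10,-20,0,0,0,0,8],[30,-52,0,0,0,0,8],[50,-86,0,0,0,0,8],[71,-120,0,0,0,0,8],[91,-154,0,0,0,0,8],[111,-188,0,0,0,0,8],[131,-222,0,0,0,0,8],[151,-256,0,0,0,0,8],[170,-288,0,0,0,0,8],[177,-300,10,0,0,0,8]]]'
python3 -m jog '[[[0,0,25,0,0,0,8],[0,0,48,0,0,0,8],[0,0,52,0,0,0,8],[0,0,52,0,0,0,8]]]'
python3 - <<'E'
from h import *
t=tray();t=np.mean(t,0); print(tool(intray(t,-.030,-.025,.013)),ctrl.get_state()['grip_width']*87, yaw())
E
```

```text
time: 35.4
position: [0.4769, -0.2165, 0.112]
tool_rot: [0.374, -3.119, 0.003]
ft_force: [-0.2, 0.0, -0.9]
grip_width: 0.18
grip_force: 25.0
time: 35.8
position: [0.4777, -0.2107, 0.0589]
tool_rot: [0.384, -3.116, -0.004]
ft_force: [0.1, -0.5, -0.1]
grip_width: 0.18
grip_force: 25.0
scene 493 [ 0.5135 -0.197 ] [0.202 0.144] -16.3 z 0.0234
side 407 [ 0.5134 -0.1953] [0.199 0.148] -16.3 z 0.0226
[ 1.7  0.4 47.9] 15.365074723072249 -165.9444760127393
```

```bash
python3 -m jog '[[[0,0,22,0,0,0,8],[0,0,40,0,0,0,8],[0,0,45,0,0,0,8],[0,0,45,0,0,0,8],[0,0,45,0,0,0,26],[0,0,45,0,0,0,26],[0,0,45,0,0,0,26],[0,0,10,0,0,0,26],[0,0,-40,0,0,0,30],[0,0,-60,0,0,0,30]]]'
python3 - <<'E'
from h import *
for x,y in ((17,0),): print(x,y,tool(press(-.11+x/1e3,y/1e3,.042)))
E
```

```text
time: 36.9
position: [0.4811, -0.213, 0.1252]
tool_rot: [-0.382, 3.112, -0.006]
ft_force: [0.5, -0.0, 0.3]
grip_width: 0.335
grip_force: 0.0
17 0 [-173.6  346.6   82.6]
```

```bash
python3 -m jog '[[[-13,25,0,0,0,0,30],[-32,62,0,0,0,0,30],[-52,102,0,0,0,0,30],[-72,142,0,0,0,0,30],[-93,182,0,0,0,0,30],[-113,222,0,0,0,0,30],[-133,262,0,0,0,0,30],[-153,302,0,0,0,0,30],[-170,335,0,0,0,0,30],[-176,346,0,0,0,0,30]]]'
python3 -m jog '[[[0,0,25,0,0,0,30],[0,0,48,0,0,0,30],[0,0,53,0,0,0,30],[0,0,53,0,0,0,30]]]'
python3 - <<'E'
from h import *
print(tool(press(-.093,.0,.042)),yaw())
E
```

```text
time: 37.9
position: [0.5655, 0.1718, 0.121]
tool_rot: [-0.392, 3.116, 0.005]
ft_force: [-0.8, 0.6, -0.3]
grip_width: 0.344
grip_force: 0.0
time: 38.3
position: [0.5652, 0.1651, 0.0667]
tool_rot: [0.381, -3.117, 0.001]
ft_force: [0.2, -0.6, 1.0]
grip_width: 0.347
grip_force: 0.0
[-0.9 -0.3 24.7] -166.05483448335323
```

```bash
python3 -m jog '[[[-1,0,10,0,0,0,30],[-1,0,20,0,0,0,30],[-1,0,25,0,0,0,30],[-1,0,25,0,0,0,30],[-1,0,25,0,0,0,8],[-1,0,25,0,0,0,8],[-1,0,25,0,0,0,8],[-1,0,25,0,0,0,8]]]' 25
python3 -m jog '[[[0,0,-10,0,0,0,8],[0,0,-30,0,0,0,8],[0,0,-55,0,0,0,8],[0,0,-80,0,0,0,8],[0,0,-80,0,0,0,8]]]'
python3 - <<'E'
from h import *
t=tray();t=np.mean(t,0); print(tool(intray(t,-.030,.025,.06)),ctrl.get_state()['grip_width']*87)
E
```

```text
time: 39.1
position: [0.5672, 0.1658, 0.0428]
tool_rot: [-0.382, 3.117, -0.001]
ft_force: [-0.0, -2.5, 1.3]
grip_width: 0.184
grip_force: 25.0
time: 39.6
position: [0.5689, 0.1682, 0.1269]
tool_rot: [-0.383, 3.111, 0.002]
ft_force: [0.2, 0.1, -0.6]
grip_width: 0.175
grip_force: 25.0
scene 580 [ 0.534  -0.1751] [0.2   0.145] -16.0 z 0.0235
side 487 [ 0.5359 -0.1741] [0.2   0.147] -15.5 z 0.0228
[ 127.3 -287.    62.9] 15.71136957951153
```

The tray has just been knocked aside by about 3 cm. Its pose was re-measured, and the new target already allows for it.

```bash
python3 -m jog '[[[8,-20,0,0,0,0,8],[22,-50,0,0,0,0,8],[37,-83,0,0,0,0,8],[52,-116,0,0,0,0,8],[67,-150,0,0,0,0,8],[82,-184,0,0,0,0,8],[97,-218,0,0,0,0,8],[111,-250,0,0,0,0,8],[123,-277,0,0,0,0,8],[127.5,-287,10,0,0,0,8]]]'
python3 -m jog '[[[0,0,20,0,0,0,8],[0,0,35,0,0,0,8],[0,0,35,0,0,0,8]]]'
python3 - <<'E'
from h import *
t=tray();t=np.mean(t,0); print(tool(intray(t,-.030,.025,.013)),ctrl.get_state()['grip_width']*87, yaw())
W=cam('scene');save(W,'s5.png',(180,200,340,320),4)
E
```

```text
time: 40.7
position: [0.5115, -0.1467, 0.112]
tool_rot: [0.375, -3.119, 0.002]
ft_force: [0.7, -0.2, -0.4]
grip_width: 0.178
grip_force: 25.0
time: 41.0
position: [0.51, -0.1408, 0.0739]
tool_rot: [0.385, -3.112, -0.006]
ft_force: [-0.4, -0.1, -0.2]
grip_width: 0.182
grip_force: 25.0
scene 532 [ 0.5337 -0.1755] [0.201 0.144] -16.0 z 0.0238
side 476 [ 0.5343 -0.1741] [0.201 0.148] -16.0 z 0.0224
[ 0.2 -1.1 63.6] 15.717933479433142 -165.89248449645612
```

View pics/s5.png

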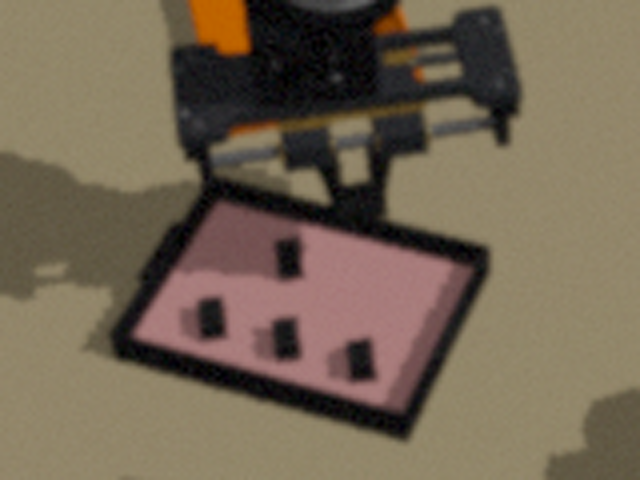

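Four inductors lie in the tray, at crop (290,257), (210,318), (285,338) and (360,358). The spot under the gripper is free, so I'll lower the fifth there.

```bash
python3 -m jog '[[[0,-1,30,0,0,0,8],[0,-1,55,0,0,0,8],[0,-1,61,0,0,0,8],[0,-1,61,0,0,0,8],[0,-1,61,0,0,0,26],[0,-1,61,0,0,0,26],[0,-1,61,0,0,0,26],[0,-1,30,0,0,0,26],[0,0,-20,0,0,0,30],[0,0,-50,0,0,0,40]]]'
python3 - <<'E'
from h import *
print(tool(press(-.19,0,.038)))
D=cam('side'); I=D['image'].astype(int); x=proj(D,press(-.19,0,.058)); print(x, I[int(x[1])-1:int(x[1])+2,int(x[0])].tolist())
S=cam('scene');P=pts(S);z=P[...,2];q=P[(np.linalg.norm(P[...,:2]-press(-.19,0,0)[:2],axis=-1)<.025)&(z>.045)&(z<.075)];print(len(q),np.median(q,0),press(-.19,0,0))
E
```

```text
time: 42.15
position: [0.5138, -0.143, 0.1312]
tool_rot: [-0.383, 3.114, -0.003]
ft_force: [1.1, -0.9, 1.0]
grip_width: 0.372
grip_force: 0.0
[-28.  286.3  92.6]
(np.float64(264.6229458994031), np.float64(302.2918250169096)) [[37, 38, 40], [32, 33, 34], [32, 33, 34]]
58 [0.47586112 0.14045317 0.05938092] [0.47202432 0.14141315 0.        ]
```

```bash
python3 -m jog '[[[-3,25,0,0,0,0,45],[-7,62,0,0,0,0,45],[-11,102,0,0,0,0,45],[-15,142,0,0,0,0,45],[-19,182,0,0,0,0,45],[-23,220,0,0,0,0,45],[-27,255,0,0,0,0,45],[-29,278,0,0,0,0,45],[-30,285,0,0,0,0,45],[-30,285,15,0,0,0,45]]]' 20
python3 -m jog '[[[0,0,10,0,0,0,45],[0,0,10,0,0,0,45]]]'
python3 - <<'E'
from h import *
print(tool(press(-.19,0,.039)),yaw())
E
```

```text
time: 43.25
position: [0.4737, 0.142, 0.1135]
tool_rot: [-0.386, 3.114, -0.0]
ft_force: [0.3, -0.7, 0.8]
grip_width: 0.518
grip_force: 0.0
time: 43.45
position: [0.4713, 0.1392, 0.1004]
tool_rot: [0.38, -3.115, 0.001]
ft_force: [-0.4, -0.3, 0.4]
grip_width: 0.52
grip_force: 0.0
[-1.4  2.  61.4] -166.09106974014824
```

```bash
python3 -m jog '[[[-1,1,20,0,0,0,45],[-1,1,45,0,0,0,45],[-1,1,60,0,0,0,45],[-1,1,60,0,0,0,45],[-1,1,60,0,0,0,10],[-1,1,60,0,0,0,10],[-1,1,60,0,0,0,10],[-1,1,60,0,0,0,10],[-1,1,60,0,0,0,10]]]' 20
python3 -m jog '[[[-5,0,0,0,0,0,10],[-15,0,0,0,0,0,10],[-28,0,0,0,0,0,10],[-42,0,0,0,0,0,10],[-56,0,0,0,0,0,10],[-70,0,0,0,0,0,10],[-84,0,0,0,0,0,10],[-96,0,0,0,0,0,10],[-105,0,0,0,0,0,10],[-110,0,0,0,0,0,10]]]'
python3 -m jog '[[[-1,0,0,0,0,0,10],[-2,0,0,0,0,0,10],[-2,0,0,0,0,0,10],[-2,0,0,0,0,0,10]]]'
python3 - <<'E'
from h import *
print(tool(press(-.08,0,.038)))
E
```

```text
time: 44.35
position: [0.474, 0.141, 0.0429]
tool_rot: [-0.382, 3.117, -0.003]
ft_force: [1.6, -3.0, 3.1]
grip_width: 0.176
grip_force: 20.0
time: 45.35
position: [0.5807, 0.1682, 0.0428]
tool_rot: [0.382, -3.118, 0.001]
ft_force: [-12.8, -5.6, 13.9]
grip_width: 0.177
grip_force: 20.0
time: 45.75
position: [0.5806, 0.1682, 0.0428]
tool_rot: [0.382, -3.115, 0.003]
ft_force: [-7.0, -4.1, 8.8]
grip_width: 0.176
grip_force: 20.0
[1.8 0.5 4.8]
```

The carriage is home at its stop; the position matches the initial grip. Release, rise, and verify.

```bash
python3 -m jog '[[[0,0,0,0,0,0,45],[0,0,0,0,0,0,45],[0,0,0,0,0,0,45],[0,0,0,0,0,0,45],[0,0,-30,0,0,0,45],[0,0,-75,0,0,0,45],[0,0,-120,0,0,0,60],[0,0,-170,0,0,0,60],[0,0,-190,0,0,0,60],[0,0,-190,0,0,0,60]]]'
python3 - <<'E'
from h import *
W=cam('wrist');save(W,'w6.png');S=cam('scene');save(S,'s6.png',(180,190,480,370),2.6)
I=W['image'];z=pts(W)[...,2];P=pts(W)
u,v=map(int,proj(W,press(-.08,0,.064)));m=np.zeros(z.shape,bool);m[v-25:v+25,u-25:u+25]=1;m&=I.max(2)<55
b,a=np.nonzero(m);k=ray(W,a.mean(),b.mean(),.064);print('knob',k,press(-.08,0,.064))
P=pts(S);z=P[...,2];r=np.hypot(P[...,0]-.6568,P[...,1]-.188);m=(r>.014)&(r<.027)&(z>.14)&(z<.19);print('wheel',np.median(z[m]))
t=np.mean(tray(),0)
P=pts(S);z=P[...,2];I=S['image'];q=P[(z>.010)&(z<.03)&(I.max(2)<70)]-[t[0],t[1],0]; c,s=np.cos(np.radians(t[2])),np.sin(np.radians(t[2]));q=np.c_[q[:,:2]@np.array([[c,-s],[s,c]]),q[:,2]]
q=q[(abs(q[:,0])<.058)&(abs(q[:,1])<.083)];l=cv2.kmeans(q[:,:2].astype(np.float32),5,None,(3,50,1e-5),5,2);print(len(q),l[2],q[:,2].max())
E
```

```text
time: 46.75
position: [0.5839, 0.1704, 0.2366]
tool_rot: [-0.382, 3.111, 0.001]
ft_force: [0.1, -0.5, 0.2]
grip_width: 0.683
grip_force: 0.0
knob [0.57655347 0.16731293 0.064     ] [0.57871024 0.1682108  0.064     ]
wheel 0.17370418895142903
scene 570 [ 0.5343 -0.176 ] [0.201 0.145] -15.3 z 0.0235
side 528 [ 0.5363 -0.1736] [0.199 0.148] -17.1 z 0.0223
254 [[ 0.03090905 -0.04754522]
 [ 0.03275176  0.04989913]
 [-0.02875013 -0.02416324]
 [-0.02935545  0.0242576 ]
 [ 0.03138549  0.00090741]] 0.0239015060703635
```

View pics/s6.png

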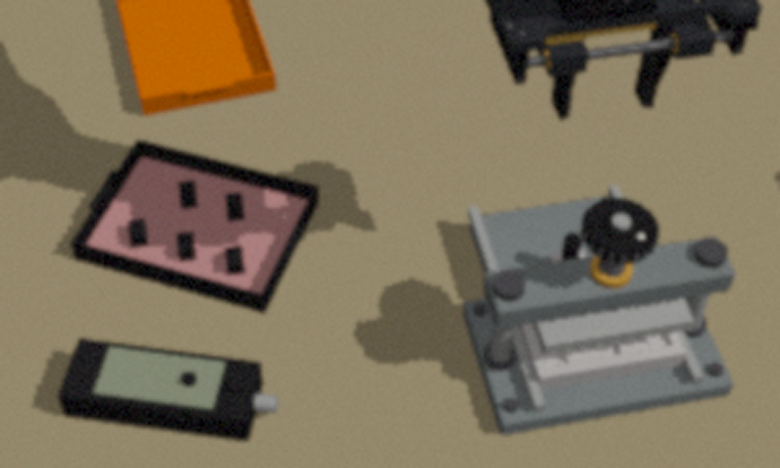

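View pics/w6.png

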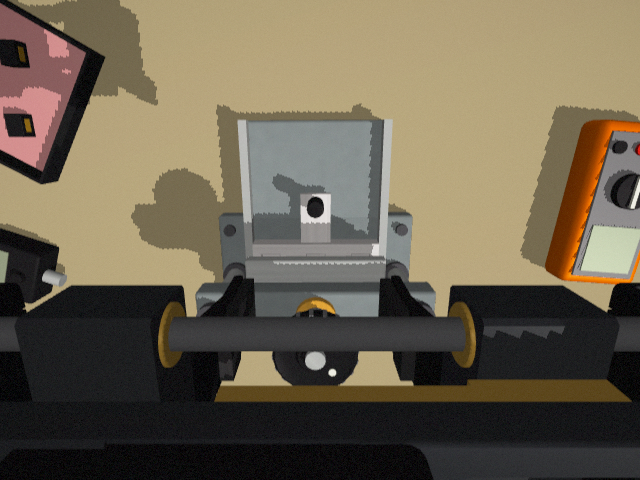

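All five lie flat in a single layer in the tray, the knob is home within about 2 mm, the wheel height is unchanged, and the bystanders look undisturbed. Handing in.

```bash
python3 -m jog '[[[0,0,0,0,0,0,60],[0,0,0,0,0,0,60],[0,0,0,0,0,0,60]]]'; python3 -c "
from bench import ctrl
print(ctrl.close_job())"
```

```text
time: 47.25
position: [0.5816, 0.1692, 0.2315]
tool_rot: [0.383, -3.117, -0.0]
ft_force: [-1.3, 0.2, 0.3]
grip_width: 0.687
grip_force: 0.0
the job is handed in; nothing more can be done
None
```

The job is handed in at about 47 s (no verdict came back): the press is wound up to its top stop, all five inductors present lie in a single layer in the black parts tray, the empty carriage is home (within about 2 mm by camera), and the meter, probe box and mouse were not touched.

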